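# Nudge the gauge panel on to the jig's pins

### The arm

A 6-joint arm with a two-finger parallel gripper is mounted at the origin on the work surface. World frame = base frame: x ahead of the robot, y to its left, z up, the work surface at z = 0. Lengths are in mm, angles in rad, forces in N, time in s.
With the tool pointing down it reaches from about 250 to 725 mm from the base axis. Payload 4 kg.
Tool frame: the origin (TCP) lies at the very end of the fingers, on their centre line; the grasp point (between the pads) lies 19 mm behind it; y points along the fingers, z is the direction in which the jaws open and shut, and the axes are right-handed (so a half turn about y gives the same grasp; the last joint's range is limited). The gripper opens to 85 mm and grips with 20 to 120 N. Pads are 22 mm wide; open, the fingers measure 114 mm over their backs; the gripper's body (76 mm by 85 mm) begins 54 mm behind the grasp point. The pads swing forward as they close: fully open they stand 13 mm farther back than shut.
Start: joints at [1.336, 0.241, 0.005, 1.335, 0, 1.571], TCP at [116.322, 486.28, 231.306] pointing down, gripper open.
Joint ranges: [-2.72, 2.72], [-1.05, 1.87], [-1.09, 1.28], [-1.99, 2.15], [-1.42, 1.44], [-3.14, 3.14]. Speed limits (rad/s): [2.79, 2.79, 3.14, 3.14, 3.14, 3.14].

### API

Orientations are given as a unit quaternion [w, x, y, z].
In Python, from bench import arm gives the robot as it stands.
- The arm moves only by the shell command python3 -m pendant 'ROWS' [OPENING]. ROWS is JSON, a list that holds one entry, the list of rows, each a list of 6 numbers: the shift along the tool's x, y, z in cm, then the turn, a rotation vector about the tool's x, y, z in rad. A call has 1 to 8 rows; each row shifts and turns the pose as measured when the row begins, along the tool's axes as they then stand; what a row does not reach is not made up. A row lasts 1/10 s, in which the tool goes at most 50 mm and 8.59 degrees, less where a joint would pass 70% of its speed; a pose out of reach is approached as far as the arm can. A call is refused whole if a number of a shift passes 5 or a number of a turn 0.15, either way. A call with a gripper value outside its range is refused whole. OPENING is the closure in counts, from 0 (fully open) to 255 (shut), set as the call begins (- or left out, the last holds). The fingers move at their own pace and stop on an object; the grip force is fixed at half the most. Time passes only in rows, so rows that do not move let the fingers close. It gives the time, the measured TCP pose, the force and the opening at its end, in the units of the state.
- arm.sense(): the state, without advancing time (a new reading comes with each control period).
- arm.read_camera(name): name is "scene" or "side" or "wrist"; returns the picture (420x560x3 uint8, red, green, blue); there is no depth.
- arm.camera_params(name): a dict with "fx", "fy", "cx", "cy" (pixels), "position" and "attitude" of the camera in the world. Camera axes: x right, y down, z forward; pixel columns grow to the right and rows downward; lengths in mm; the calibration is good to about 2 mm. A picture is of the moment at which its call begins: read the wrist's pose just before it. camera_params takes no time and is no camera call; for the wrist camera it gives the pose at the moment of the call.
- arm.job_done(): hands the job in, once; it reports no verdict.
The state is a dict: "time": time; "joints": joint angles; "qvel": joint speeds; "effort": joint torques, N m; "tcp_pos": TCP position; "eef_rot": TCP orientation; "force": force on the tool from outside, world axes, zero at the start; "torque": the same for the moment, N m; "gripper_width": finger opening in mm.
Only numpy, scipy, OpenCV 4.12 (cv2) and the standard library are available. Lean on these libraries where they do the work, as an engineer would, in place of code of your own. Each camera call takes 0.05 s, during which the arm holds its last target.

### The job

Nudge the aluminium gauge panel along the drilling jig with your fingertips, from the black ledge over to the blue bed, until its two small locating holes drop over the two brass pins and it lies flat on the bed. Only push it: do not lift it or tip it up on edge, and leave everything else on the counter where it stands.

Things in the scene. Friction and masses are not known exactly. Their poses are not given: they have to be found in the camera images.
- jig: Drilling jig fixed to the counter, no walls or fences. Dark base 190 mm (its x) by 250 mm (its y); origin: centre of its underside, on the counter. y = -125 to +15 mm is the black ledge, top 32 mm above the counter; y = +15 to +125 mm is the blue bed, top 25 mm. Brass pins stand in the bed at x = -50 and +50 mm, y = +54 mm
- step (a point): middle of the ledge's edge, on the ledge's top (jig x = 0, y = +15 mm, z = 32 mm), where it steps down 7 mm to the bed
- seat (a point): where the seated panel's origin belongs, on the bed's surface (jig x = 0, y = +64 mm, z = 25 mm), its axes then parallel to the jig's; the panel's rear (-y) edge is then 4 mm clear of the step
- panel: Aluminium gauge panel, loose, about 0.2 kg: plate 130 mm (its x) by 90 mm (its y), 8 mm thick, lying flat on the black ledge at the start, its +y edge towards the pins (within 0.25 rad). Origin: centre of its underside; z up. Round 52 mm gauge opening at x = 0, y = +6 mm; two round 13 mm locating holes, right through, at x = -50 and +50 mm, y = -10 mm
- panel_hole0 (a point): upper mouth of the panel's locating hole at its x = -50 mm (belongs on pin_near), 8 mm above its underside. Pushed over the step the panel stays level across ledge and pins; its front edge dips on to the bed once its middle has passed the pins, and it drops when both holes are over the pins
- panel_hole1 (a point): upper mouth of the panel's locating hole at its x = +50 mm (belongs on pin_far), 8 mm above its underside
- pin_near (a point): foot of the brass pin nearer the robot, at the bed's surface. Pins are 9 mm thick and 6.5 mm tall (tips 0.5 mm below the ledge's level), the upper 4.5 mm tapering to a 3 mm wide tip; the seated panel has about 2 mm of play on them
- pin_far (a point): foot of the brass pin farther from the robot, at the bed's surface; same shape as the other
- gauge: round black instrument, 60 mm across, 38 mm tall, standing about 45 mm beyond the bed's end of the jig. Bystander: leave alone. Origin: centre of its underside
- spool: green line spool, 64 mm across, 32 mm tall, lying beside the bed on the side away from the robot. Bystander: leave alone. Origin: centre of its underside
- screwdriver: screwdriver lying on the counter. Bystander: leave alone. Origin: centre of its underside
- oil: yellow oil bottle, 36 mm across, 85 mm tall. Bystander: leave alone. Origin: centre of its underside
- hook_box: orange box 70 x 100 x 30 mm. Bystander: leave alone. Origin: centre of its underside
- mug: blue mug, 80 mm across, 90 mm tall. Bystander: leave alone. Origin: centre of its underside
- reel: red fishing reel, 60 mm across, 68 mm tall. Bystander: leave alone. Origin: centre of its underside
Not all that is in view belongs to the job. Of the things like the panel, leave any that is green; of the rest the larger one is meant.

How it is judged:
By the outcome, as a careful person would: the job done as asked, in the order asked, and still so for the second after the job is handed in, with the robot touching nothing.
It also fails if it takes over 72 s, if anything falls off the work surface, if the arm or the gripper's body presses on something with over 40 N, if the wrist force passes 120 N, or if a joint passes its speed limit or range.

## Working session

There is one attempt and no reset: what is moved stays moved. The work goes in short steps, Python scripts to look and compute and a shell command to move; the robot and the scene stay as the last step left them, time stands still between calls to the robot, and variables do not carry over. Pictures are saved under pics/ and viewed, and the job is handed in when it is done.

```bash
ls; mkdir -p pics
python3 - <<'E'
from bench import arm
import cv2
print(arm.sense())
for n in("scene","side","wrist"):
    p=arm.camera_params(n);print(n,p)
    cv2.imwrite(f"pics/{n}0.png",arm.read_camera(n)[:,:,::-1])
E
```

```text
pics
{'time': 0.0, 'joints': array([ 1.33596762e+00,  2.41426358e-01,  3.71919632e-03,  1.33521482e+00,
       -3.23727969e-06,  1.57077991e+00]), 'qvel': array([ 8.64886297e-05, -1.19749973e-03,  6.96851460e-04, -1.18418431e-03,
       -1.10668868e-03,  2.16425838e-04]), 'effort': array([ 9.86292762e-04, -3.72318578e+01,  2.52407616e+01,  1.69426971e-02,
        5.98097904e-05, -4.89656145e-06]), 'tcp_pos': array([116.18999791, 485.65342381, 230.40437236]), 'eef_rot': array([-0.70149204,  0.70298502, -0.08291495,  0.08274113]), 'force': array([0.11496457, 0.0996394 , 0.42107109]), 'torque': array([ 0.03997868, -0.01471954,  0.02824929]), 'gripper_width': 85.67422094334349}
scene {'fx': 483.2916307532894, 'fy': 483.2916307532894, 'cx': 279.26300497571054, 'cy': 211.2896250701613, 'position': array([ 935.99007358, -809.98504777, 1008.68348667]), 'attitude': array([-0.36143162,  0.89906439,  0.22595351, -0.09997712])}
side {'fx': 396.58239208053203, 'fy': 396.58239208053203, 'cx': 278.4999969951811, 'cy': 210.2859720211674, 'position': array([  85.79003026, -555.89409042,  672.52391592]), 'attitude': array([-0.39875722,  0.86757951, -0.27038534,  0.12324872])}
wrist {'fx': 312.855881172515, 'fy': 312.855881172515, 'cx': 282.1260412279305, 'cy': 208.67690533160578, 'position': array([ 36.98496318, 504.56943525, 373.81192206]), 'attitude': array([0.126046  , 0.77490838, 0.61165276, 0.09752082])}
```

View pics/scene0.png

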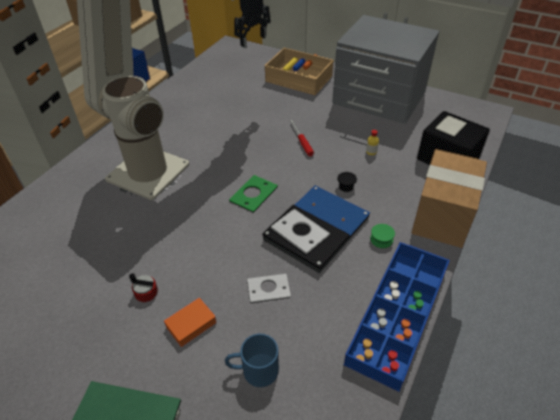

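View pics/side0.png

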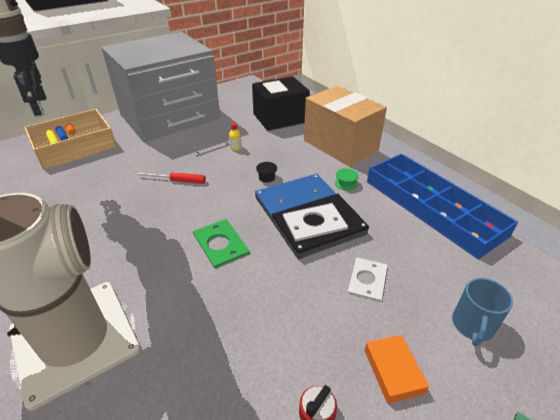

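View pics/wrist0.png

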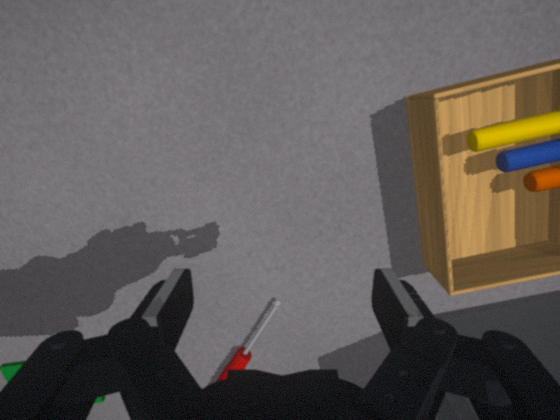

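The panel is the white plate on the ledge, at about (301,230) in the scene view and (315,220) in the side view. The small white plate and the green one are decoys. Next I'll measure the panel and the jig.

```bash
cat > h.py <<'E'
import numpy as np,cv2
from bench import arm
from scipy.spatial.transform import Rotation as R
def rot(q): return R.from_quat(np.roll(q,-1))
def cast(n,uv,z,p=None):
    p=p or arm.camera_params(n); uv=np.atleast_2d(np.float64(uv))
    d=np.c_[(uv[:,0]-p['cx'])/p['fx'],(uv[:,1]-p['cy'])/p['fy'],np.ones(len(uv))]
    d=rot(p['attitude']).apply(d); o=p['position']
    return o+d*((z-o[2])/d[:,2])[:,None]
def proj(n,X,p=None):
    p=p or arm.camera_params(n); c=rot(p['attitude']).inv().apply(np.atleast_2d(X)-p['position'])
    return np.c_[c[:,0]/c[:,2]*p['fx']+p['cx'],c[:,1]/c[:,2]*p['fy']+p['cy']]
E
python3 - <<'E'
from h import *
for n,c in (("scene",(301,230)),("side",(315,220))):
    im=cv2.imread(f"pics/{n}0.png"); hsv=cv2.cvtColor(im,cv2.COLOR_BGR2HSV)
    m=((hsv[...,2]>135)&(hsv[...,1]<60)).astype(np.uint8)
    nl,l,st,ce=cv2.connectedComponentsWithStats(m)
    for i in range(1,nl):
        if st[i,4]>150 and np.hypot(*(ce[i]-c))<40:
            mm=(l==i).astype(np.uint8)
            cs,h=cv2.findContours(mm,cv2.RETR_CCOMP,cv2.CHAIN_APPROX_NONE)
            for k in cs:
                if len(k)<6: continue
                W=cast(n,k[:,0],40)[:,:2].astype(np.float32)
                r=cv2.minAreaRect(W); print(n,'panel',len(k),r,cv2.boxPoints(r).round(1).tolist() if len(k)>80 else '')
    b=((hsv[...,0]>95)&(hsv[...,0]<125)&(hsv[...,1]>120)&(hsv[...,2]>50)).astype(np.uint8)
    nl,l,st,ce=cv2.connectedComponentsWithStats(b)
    for i in range(1,nl):
        if st[i,4]>300 and np.hypot(*(ce[i]-c))<60:
            k=max(cv2.findContours((l==i).astype(np.uint8),0,1)[0],key=len)
            W=cast(n,k[:,0],25)[:,:2].astype(np.float32); r=cv2.minAreaRect(W)
            print(n,'bed',st[i],r,cv2.boxPoints(r).round(1).tolist())
    x,y=c; cr=im[y-70:y+60,x-90:x+90]; cv2.imwrite(f"pics/{n}0c.png",cv2.resize(cr,None,fx=4.4,fy=4.4,interpolation=cv2.INTER_CUBIC))
E
```

```text
scene panel 112 ((554.9120483398438, -29.256183624267578), (89.0729751586914, 128.60162353515625), 73.58499145507812) [[480.6000061035156, -53.79999923706055], [604.0, -90.0999984741211], [629.2000122070312, -4.699999809265137], [505.79998779296875, 31.600000381469727]]
scene panel 14 ((600.186279296875, -53.098236083984375), (17.073537826538086, 14.417521476745605), 79.20494842529297) 
scene panel 50 ((556.2095336914062, -23.984615325927734), (54.113197326660156, 54.3427734375), 27.720985412597656) 
scene panel 14 ((503.255615234375, -25.27386474609375), (16.757869720458984, 15.49162769317627), 81.5886459350586) 
scene bed [ 295  188   74   48 1683] ((593.8150634765625, 94.57089233398438), (103.66732788085938, 189.56922912597656), 80.63848114013672) [[491.8999938964844, 58.79999923706055], [678.9000244140625, 28.0], [695.7999877929688, 130.3000030517578], [508.70001220703125, 161.10000610351562]]
side panel 4877 ((939.1426391601562, 706.648681640625), (2553.07763671875, 3575.168701171875), 54.97552490234375) [[-1257.4000244140625, 687.2000122070312], [1670.4000244140625, -1364.69995
[... 7442 characters left out ...]
, 0.4000000059604645], [501.79998779296875, 37.5]]
side panel 11 ((502.22772216796875, -23.440929412841797), (10.210296630859375, 11.63090705871582), 55.31896209716797) 
side panel 10 ((596.6253662109375, -50.55964279174805), (10.741060256958008, 9.932690620422363), 55.31201171875) 
side panel 52 ((552.866455078125, -22.477455139160156), (50.201751708984375, 52.056880950927734), 17.84957504272461) 
side bed [ 256  174   79   42 1667] ((588.9540405273438, 99.43463134765625), (106.10328674316406, 189.68212890625), 81.33599090576172) [[487.20001220703125, 61.29999923706055], [674.7000122070312, 32.70000076293945], [690.7000122070312, 137.60000610351562], [503.20001220703125, 166.1999969482422]]
```

View pics/scene0c.png

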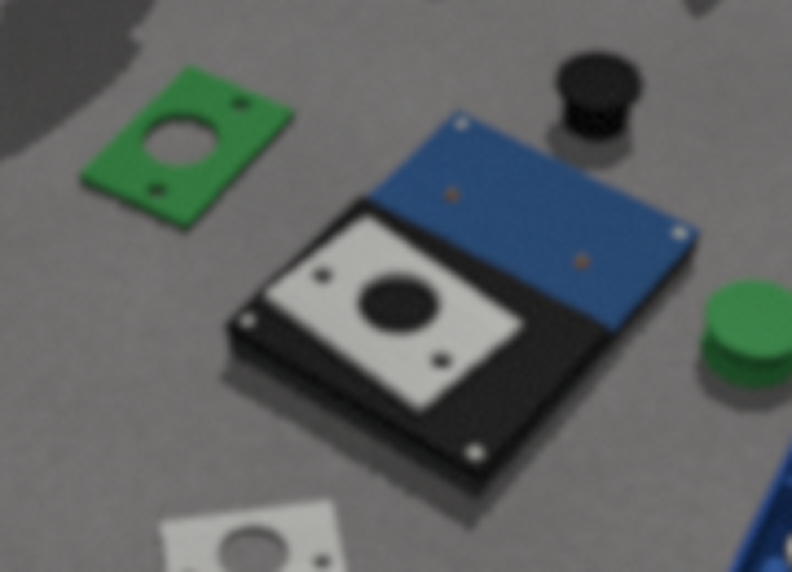

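View pics/side0c.png

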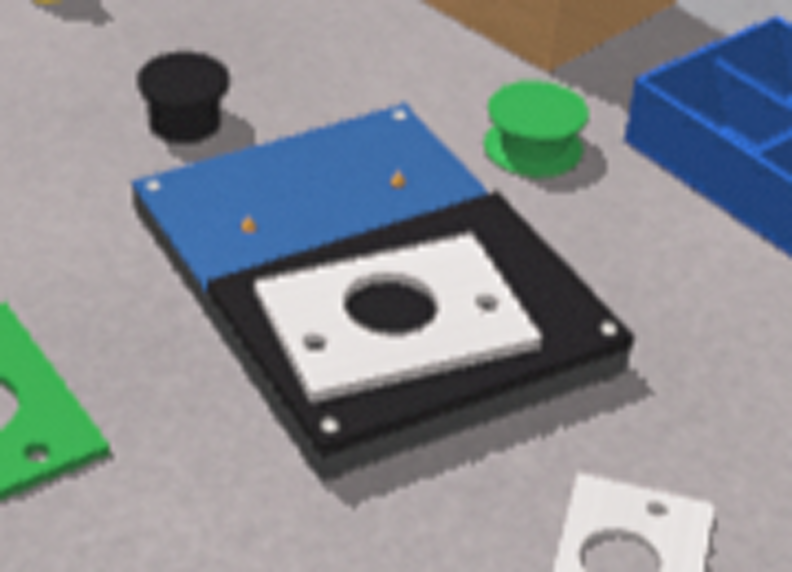

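The two views agree. The panel needs about +18 mm in jig x and +0.13 rad of yaw. My plan:
1. Square the panel and shift it sideways with two fingertips on its near side.
2. Push it from the rear with two fingertips.

First I'll work out the moves to get above the jig and look with the wrist camera.

```bash
cat >> h.py <<'E'
def togo(pos,xdir_deg):
    """remaining shift (cm, tool axes) and turn for a down-pointing tool whose tool z(jaw) is at yaw xdir_deg"""
    s=arm.sense(); r=rot(s['eef_rot']); y=np.array([0,0,-1.]); a=np.radians(xdir_deg); z=np.array([np.cos(a),np.sin(a),0]); x=np.cross(y,z)
    T=R.from_matrix(np.c_[x,y,z]); d=r.inv().apply(np.array(pos)-s['tcp_pos'])/10
    t=(r.inv()*T).as_rotvec()
    print('tcp',s['tcp_pos'].round(1),'t',round(s['time'],2),'F',s['force'].round(1),'w',round(s['gripper_width'],1),'\nshift cm',d.round(2),'turn',t.round(3),'\ntool z yaw',np.degrees(np.arctan2(*r.as_matrix()[:2,2][::-1])).round(2),'tool x yaw',np.degrees(np.arctan2(*r.as_matrix()[:2,0][::-1])).round(2))
E
python3 - <<'E'
from h import *
print(rot(arm.sense()['eef_rot']).as_matrix().round(3))
for a in(-9,171,81,-99): togo((500,0,230),a)
E
```

```text
[[ 0.973 -0.     0.233]
 [-0.233 -0.002  0.973]
 [-0.    -1.    -0.002]]
tcp [116.2 485.8 230.6] t 0.15 F [0.4 0.3 0.6] w 85.6 
shift cm [ 48.63   0.12 -38.32] turn [1.000e-03 1.493e+00 1.000e-03] 
tool z yaw 76.55 tool x yaw -13.45
tcp [116.2 485.8 230.6] t 0.15 F [0.4 0.3 0.6] w 85.6 
shift cm [ 48.63   0.12 -38.32] turn [ 1.000e-03 -1.648e+00 -1.000e-03] 
tool z yaw 76.55 tool x yaw -13.45
tcp [116.2 485.8 230.6] t 0.15 F [0.4 0.3 0.6] w 85.6 
shift cm [ 48.63   0.12 -38.32] turn [ 0.002 -0.078 -0.   ] 
tool z yaw 76.55 tool x yaw -13.45
tcp [116.2 485.8 230.6] t 0.15 F [0.4 0.3 0.6] w 85.6 
shift cm [ 48.63   0.12 -38.32] turn [0.000e+00 3.064e+00 2.000e-03] 
tool z yaw 76.55 tool x yaw -13.45
```

```bash
python3 -m pendant '[[[4.5,0,-3.6,0,-0.01,0],[4.5,0,-3.6,0,-0.01,0],[4.5,0,-3.6,0,-0.01,0],[4.5,0,-3.6,0,-0.01,0],[4.5,0,-3.6,0,-0.01,0],[4.5,0,-3.6,0,-0.01,0],[4.5,0,-3.6,0,-0.01,0],[4.5,0,-3.6,0,-0.01,0]]]'
python3 - <<'E'
from h import *
togo((500,0,230),81)
E
```

```text
time: 0.95
tcp_pos: [375.0, 178.9, 228.6]
eef_rot: [-0.705, 0.706, -0.048, 0.048]
force: [1.3, 0.4, -0.3]
gripper_width: 85.5
tcp [375.  178.9 228.6] t 0.95 F [ 1.3  0.4 -0.3] w 85.5 
shift cm [ 14.8   -0.12 -16.03] turn [ 0.002  0.021 -0.001] 
tool z yaw 82.22 tool x yaw -7.78
```

```bash
python3 -m pendant '[[[4,0,-4.5,0,0.005,0],[4,0,-4.5,0,0.005,0],[4,0,-4.5,0,0.005,0],[3,0,-3,0,0.005,0],[1.5,0,-1.5,0,0,0],[0,0,0,0,0,0]]]'
python3 - <<'E'
from h import *
togo((500,0,230),81)
p=arm.camera_params('wrist'); im=arm.read_camera('wrist'); cv2.imwrite('pics/w1.png',im[:,:,::-1]); print(p)
import json; json.dump({k:(v.tolist() if hasattr(v,'tolist') else v) for k,v in p.items()},open('w1.json','w'))
E
```

```text
time: 1.55
tcp_pos: [498.4, -5.8, 227.1]
eef_rot: [-0.704, 0.705, -0.059, 0.058]
force: [-0.2, 0.2, 0.6]
gripper_width: 85.3
tcp [498.4  -5.8 227.1] t 1.55 F [-0.2  0.2  0.6] w 85.3 
shift cm [ 0.06 -0.29  0.6 ] turn [ 0.002 -0.009 -0.001] 
tool z yaw 80.49 tool x yaw -9.51
{'fx': 312.855881172515, 'fy': 312.855881172515, 'cx': 282.1260412279305, 'cy': 208.67690533160578, 'position': array([418.17550888,   7.59973242, 370.47161543]), 'attitude': array([0.12247078, 0.75345629, 0.63797494, 0.10145195])}
```

View pics/w1.png

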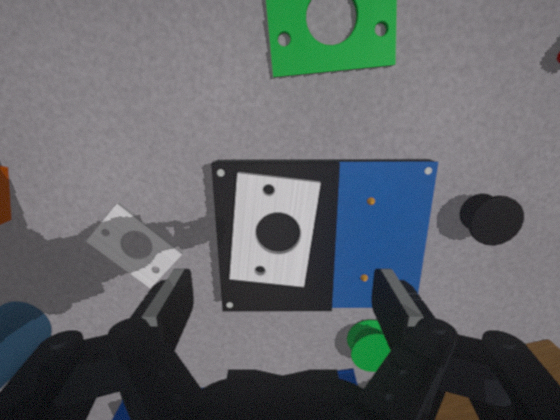

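The wrist view shows everything: panel holes at about (268,189) and (260,270), pins at (371,201) and (364,278), and the blue bed's corners.

```bash
cat >> h.py <<'E'
def meas(im,p,n='wrist',zp=40):
    """im BGR. prints jig from blue bed/pins and panel from white rect, in world"""
    hsv=cv2.cvtColor(im,cv2.COLOR_BGR2HSV); out={}
    def cc(m): return cv2.connectedComponentsWithStats(m.astype(np.uint8))
    b=(hsv[...,0]>98)&(hsv[...,0]<120)&(hsv[...,1]>120)&(hsv[...,2]>70)
    nl,l,st,ce=cc(b)
    pin=(hsv[...,0]<25)&(hsv[...,1]>70)&(hsv[...,2]>60)
    nl2,l2,st2,ce2=cc(pin)
    for i in range(1,nl2):
        if 5<st2[i,4]<200:
            X=cast(n,ce2[i],29,p)[0]
            print('brass',ce2[i].round(1),st2[i,4],X.round(1))
    for name,m,z,area in(('bed',b,25,110*190),('panel',(hsv[...,2]>135)&(hsv[...,1]<50),zp,130*90)):
        nl,l,st,ce=cc(m)
        for i in range(1,nl):
            if st[i,4]<400: continue
            k=max(cv2.findContours((l==i).astype(np.uint8),0,cv2.CHAIN_APPROX_NONE)[0],key=len)
            W=cast(n,k[:,0],z,p)[:,:2].astype(np.float32); r=cv2.minAreaRect(W)
            if .6*area<r[1][0]*r[1][1]<1.4*area:
                bx=cv2.boxPoints(r); L=[(bx[(j+1)%4]-bx[j]) for j in range(4)]; e=max(L,key=lambda v:np.hypot(*v)); e=e*np.sign(e[0])
                print(name,'c',np.round(r[0],1),'size',np.round(r[1],1),'yaw',np.degrees(np.arctan2(e[1],e[0])).round(2),bx.round(1).tolist())
                if name=='panel':
                    cs,h=cv2.findContours((l==i).astype(np.uint8),cv2.RETR_CCOMP,cv2.CHAIN_APPROX_NONE)
                    for q in cs:
                        if 8<len(q)<len(k)*.8:
                            c2,rad=cv2.minEnclosingCircle(q[:,0].astype(np.float32)); M=q[:,0].mean(0); print('  hole',M.round(1),len(q),cast(n,M,z,p)[0].round(1))
E
python3 - <<'E'
from h import *
import json
p={k:np.array(v) for k,v in json.load(open('w1.json')).items()}
meas(cv2.imread('pics/w1.png'),p)
E
```

```text
brass [558.2  56.8] 13 [418.3 283.   29. ]
brass [370.8 200.7] 36 [536.5  89.   29. ]
brass [363.8 277.4] 32 [634.4  72.8  29. ]
bed c [588.8  97. ] size [108.9 189.9] yaw -9.37 [[486.20001220703125, 58.70000076293945], [673.5999755859375, 27.799999237060547], [691.2999877929688, 135.3000030517578], [503.8999938964844, 166.1999969482422]]
panel c [552.6 -27.6] size [ 90.4 130.6] yaw -16.25 [[477.20001220703125, -52.70000076293945], [602.5999755859375, -89.19999694824219], [627.9000244140625, -2.4000000953674316], [502.5, 34.099998474121094]]
  hole [259.7 269.9] 29 [597.  -50.6  40. ]
  hole [277.7 232.3] 123 [553.  -21.2  40. ]
  hole [268.3 189.2] 33 [501.3 -22.8  40. ]
panel c [656.4 166.4] size [125.9  61. ] yaw 13.71 [[588.0, 181.10000610351562], [602.5, 121.9000015258789], [724.7999877929688, 151.6999969482422], [710.4000244140625, 211.0]]
  hole [443.8 299.2] 12 [673.9 164.9  40. ]
  hole [433.2 295.1] 13 [665.8 152.2  40. ]
  hole [444.2 294.2] 20 [666.7 165.4  40. ]
  hole [438.8 292.9] 15 [663.8 158.9  40. ]
  hole [433.2 288.3] 19 [656.1 152.3  40. ]
  hole [438.8 285.7] 2
[... 174 characters left out ...]
 41 [635.2 161.8  40. ]
  hole [443.2 264.8] 9 [625.8 164.5  40. ]
  hole [449.5 259.6] 33 [620.1 171.8  40. ]
  hole [444.4 254.3] 28 [612.2 165.9  40. ]
  hole [433.7 258.7] 71 [615.9 153.5  40. ]
panel c [ 586.5 -167.8] size [ 67.  124.3] yaw -86.61 [[549.4000244140625, -107.80000305175781], [556.7000122070312, -231.8000030517578], [623.5999755859375, -227.89999389648438], [616.2999877929688, -103.80000305175781]]
  hole [131.6 279.4] 21 [ 584.5 -205.3   40. ]
  hole [203.2 276.2] 9 [ 594.4 -119.    40. ]
  hole [155.3 269.8] 19 [ 576.6 -173.4   40. ]
  hole [204.2 268.1] 49 [ 584.  -115.2   40. ]
  hole [197.1 262.1] 20 [ 574.8 -121.6   40. ]
  hole [181.8 258.2] 9 [ 566.9 -138.1   40. ]
```

```bash
cat >> h.py <<'E'
JA=np.radians(-9.4); JO=np.array([577.,27.7]); JX=np.array([np.cos(JA),np.sin(JA)]); JY=np.array([-np.sin(JA),np.cos(JA)])
def j2w(x,y): return JO+x*JX+y*JY
def w2j(p): d=np.asarray(p)[:2]-JO; return np.array([d@JX,d@JY])
def goj(x,y,z,yaw=80.6):
    togo((*j2w(x,y),z),yaw); print('tcp in jig',w2j(arm.sense()['tcp_pos']).round(1))
E
python3 - <<'E'
from h import *
goj(80,-50,100)
E
```

```text
tcp [497.5  -4.8 227. ] t 1.6 F [-0.2  1.   0.4] w 85.5 
shift cm [15.33 12.68 -0.45] turn [ 0.002 -0.001 -0.002] 
tool z yaw 80.55 tool x yaw -9.45
tcp in jig [-73.1 -45.1]
```

```bash
python3 -m pendant '[[[4,2,0,0,0,0],[4,2,0,0,0,0],[4,3,-0.2,0,0,0],[3,3,-0.2,0,0,0],[0.5,2.5,0,0,0,0],[0,0,0,0,0,0]]]' 120
python3 - <<'E'
from h import *
goj(80,-50,60)
E
```

```text
time: 2.2
tcp_pos: [651.2, -26.9, 98.9]
eef_rot: [0.705, -0.705, 0.056, -0.054]
force: [-1.4, -0.1, -0.7]
gripper_width: 45.1
tcp [651.2 -26.9  98.9] t 2.2 F [-1.4 -0.1 -0.7] w 45.1 
shift cm [-0.21  3.89 -0.83] turn [-0.001  0.008 -0.003] 
tool z yaw 81.04 tool x yaw -8.96
tcp in jig [ 82.1 -41.7]
```

```bash
python3 -m pendant '[[[-0.3,2,-0.5,0,0.005,0],[0,2,-0.4,0,0,0],[0,0.9,0,0,0,0],[0,0.5,0,0,0,0],[0,0.2,0,0,0,0]]]'
python3 - <<'E'
from h import *
goj(80,-50,36)
cv2.imwrite('pics/s2.png',cv2.resize(arm.read_camera('side')[:,:,::-1][150:290,220:400],None,fx=4.2,fy=4.2,interpolation=2))
E
```

```text
time: 2.7
tcp_pos: [645.7, -29.1, 47.6]
eef_rot: [0.706, -0.704, 0.054, -0.055]
force: [-0.9, 0.3, 0.2]
gripper_width: 45.2
tcp [645.7 -29.1  47.6] t 2.7 F [-0.9  0.3  0.2] w 45.2 
shift cm [ 0.29  1.16 -0.53] turn [-0.003  0.01   0.   ] 
tool z yaw 81.16 tool x yaw -8.84
tcp in jig [ 77.1 -44.8]
```

View pics/s2.png

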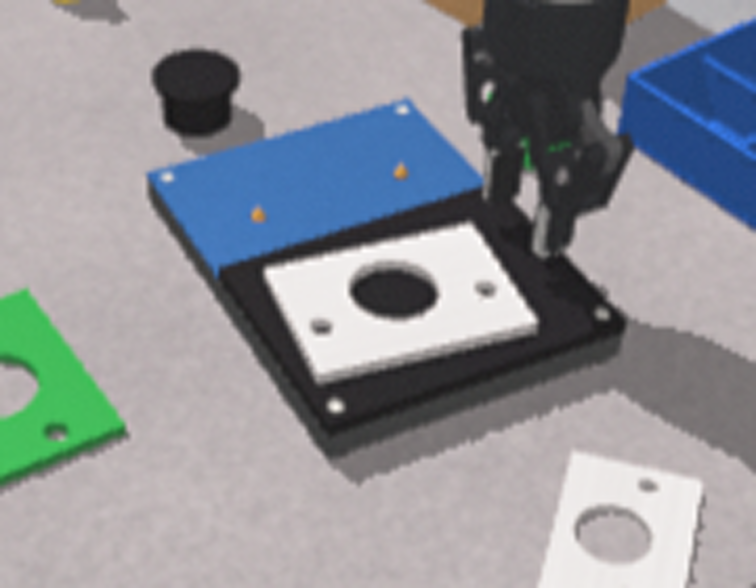

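The fingertips are over the free part of the far ledge, at about (545,250) in the crop. I'll probe down gently to find the tip height.

```bash
for i in 1 2 ; do python3 -m pendant '[[[0,0.25,0,0,0,0],[0,0,0,0,0,0]]]' | tr '\n' ' '; echo; done
```

```text
time: 2.95 tcp_pos: [647.1, -28.6, 47.3] eef_rot: [0.706, -0.704, 0.053, -0.056] force: [-0.8, -0.5, 0.1] gripper_width: 45.0 
time: 3.15 tcp_pos: [648.0, -28.6, 46.0] eef_rot: [0.706, -0.704, 0.052, -0.057] force: [0.6, -0.1, -1.0] gripper_width: 45.6
```

```bash
for i in 1 2 3; do python3 -m pendant '[[[0,0.3,0,0,0,0],[0,0.2,0,0,0,0]]]' | tr '\n' ' '; echo; done
```

```text
time: 3.35 tcp_pos: [648.5, -28.7, 41.3] eef_rot: [0.706, -0.704, 0.052, -0.057] force: [0.1, 0.0, 0.1] gripper_width: 45.2 
time: 3.55 tcp_pos: [648.5, -28.9, 35.6] eef_rot: [0.706, -0.704, 0.052, -0.057] force: [0.8, 0.7, 0.7] gripper_width: 45.3 
time: 3.75 tcp_pos: [648.3, -28.9, 29.8] eef_rot: [0.706, -0.704, 0.052, -0.057] force: [-2.0, -0.6, 12.6] gripper_width: 45.3
```

```bash
for i in 1 2; do python3 -m pendant '[[[0,-0.1,0,0,0,0],[0,0,0,0,0,0]]]' | tr '\n' ' '; echo; done
```

```text
time: 3.95 tcp_pos: [648.2, -28.9, 30.6] eef_rot: [0.706, -0.704, 0.052, -0.057] force: [-0.8, 0.5, -0.4] gripper_width: 45.4 
time: 4.15 tcp_pos: [648.2, -28.9, 31.6] eef_rot: [0.706, -0.704, 0.052, -0.057] force: [0.2, 0.0, -0.2] gripper_width: 44.8
```

```bash
python3 -m pendant '[[[0,-4.5,0,0,0,0],[-4,0,-0.4,0,0,0],[-5,0,-0.4,0,0,0],[-5,0,-0.4,0,0,0],[-4,0,0,0,0,0],[-1.5,0,0,0,0,0],[0,0,0,0,0,0]]]'
python3 - <<'E'
from h import *
goj(-122,-58,33)
E
```

```text
time: 4.85
tcp_pos: [450.7, -10.8, 76.9]
eef_rot: [0.706, -0.704, 0.049, -0.06]
force: [0.9, -0.8, 0.9]
gripper_width: 45.4
tcp [450.7 -10.8  76.9] t 4.85 F [ 0.9 -0.8  0.9] w 45.4 
shift cm [-0.44  4.39  0.04] turn [-0.004  0.01   0.015] 
tool z yaw 81.15 tool x yaw -8.85
tcp in jig [-118.3  -58.6]
```

```bash
python3 -m pendant '[[[-0.4,2,0,-0.004,0.01,0.015],[0,1.3,0,0,0,0],[0,0.6,0,0,0,0],[0,0.2,0,0,0,0]]]'
python3 - <<'E'
from h import *
goj(-105,-58,33)
cv2.imwrite('pics/s3.png',cv2.resize(arm.read_camera('side')[:,:,::-1][150:290,220:400],None,fx=4.2,fy=4.2,interpolation=2))
E
```

```text
time: 5.25
tcp_pos: [453.5, -10.4, 37.2]
eef_rot: [0.705, -0.704, 0.055, -0.062]
force: [0.6, 0.8, 0.2]
gripper_width: 45.5
tcp [453.5 -10.4  37.2] t 5.25 F [0.6 0.8 0.2] w 45.5 
shift cm [ 1.05  0.43 -0.02] turn [-0.002 -0.001  0.01 ] 
tool z yaw 80.55 tool x yaw -9.45
tcp in jig [-115.6  -57.8]
```

View pics/s3.png

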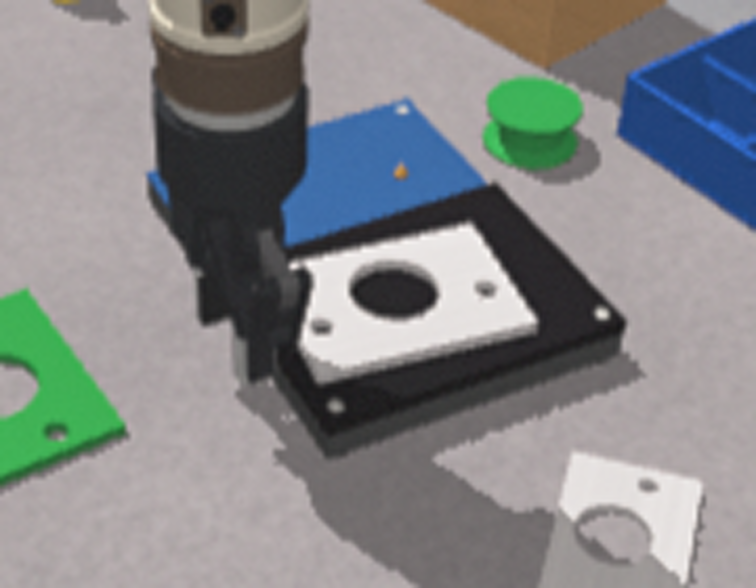

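```bash
python3 -m pendant '[[[0.5,0.3,0,0,0,0.01],[0.6,0.15,0,0,0,0],[0.6,0,0,0,0,0],[0.6,0,0,0,0,0],[0.5,0,0,0,0,0]]]'
python3 - <<'E'
from h import *
goj(-80,-58,33)
E
```

```text
time: 5.8
tcp_pos: [484.7, -15.7, 33.4]
eef_rot: [0.705, -0.704, 0.058, -0.058]
force: [-2.1, 0.8, 0.3]
gripper_width: 44.9
tcp [484.7 -15.7  33.4] t 5.8 F [-2.1  0.8  0.3] w 44.9 
shift cm [ 0.39  0.04 -0.01] turn [-0.001 -0.001  0.   ] 
tool z yaw 80.53 tool x yaw -9.47
tcp in jig [-83.9 -57.9]
```

```bash
python3 -m pendant '[[[0.3,0,0,0,0,0],[0.2,0,0,0,0,0],[0.0,0,0,0,0,0]]]'
python3 - <<'E'
from h import *
goj(-80,-58,33)
p=arm.camera_params('wrist'); im=arm.read_camera('wrist')[:,:,::-1].copy(); cv2.imwrite('pics/w4.png',im); meas(im,p)
E
```

```text
time: 6.1
tcp_pos: [489.9, -16.9, 33.3]
eef_rot: [0.705, -0.704, 0.059, -0.058]
force: [-0.4, -0.6, -0.1]
gripper_width: 44.9
tcp [489.9 -16.9  33.3] t 6.1 F [-0.4 -0.6 -0.1] w 44.9 
shift cm [-0.13  0.03  0.02] turn [-0.001 -0.002 -0.001] 
tool z yaw 80.5 tool x yaw -9.5
tcp in jig [-78.7 -58.2]
```

View pics/w4.png

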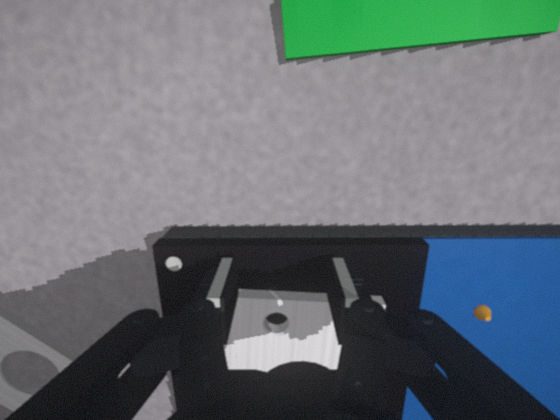

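The panel's near edge now runs from about (238,290) to (327,293), between the fingers and close to square.

Run:
```python
from h import *
for uv in((240,290),(283,291),(326,293)): print(w2j(cast('wrist',uv,40)[0]).round(1), w2j(cast('wrist',uv,32)[0]).round(1))
print('hole',w2j(cast('wrist',(277,322),40)[0]).round(1),'pin',w2j(cast('wrist',(483,313),29)[0]).round(1))
a=arm.read_camera('side')[:,:,::-1]; cv2.imwrite('pics/s4.png',a)
b=arm.read_camera('scene')[:,:,::-1]; cv2.imwrite('pics/c4.png',cv2.resize(b[160:290,210:390],None,fx=4.2,fy=4.2,interpolation=2))
```

```text
[-71.8 -79.9] [-66.6 -81.2]
[-71.1 -58.3] [-65.9 -58.3]
[-69.9 -36.6] [-64.7 -35.3]
hole [-52.5 -61.4] pin [-49.6  53.4]
```

View pics/c4.png

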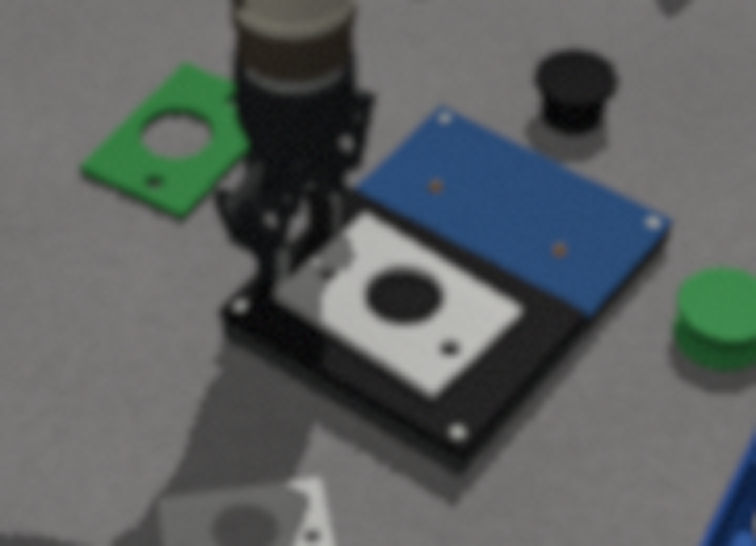

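```bash
python3 -m pendant '[[[0.2,0,0,0,0,0],[0,0,0,0,0,0]]]'
python3 - <<'E'
from h import *
goj(-77,-58,33)
im=arm.read_camera('wrist')[:,:,::-1].copy(); cv2.imwrite('pics/w5.png',cv2.resize(im[220:400,150:440],None,fx=2.7,fy=2.7,interpolation=2))
E
```

```text
time: 6.45
tcp_pos: [491.5, -17.1, 33.4]
eef_rot: [0.705, -0.704, 0.059, -0.058]
force: [-0.6, -1.3, 0.3]
gripper_width: 45.2
tcp [491.5 -17.1  33.4] t 6.45 F [-0.6 -1.3  0.3] w 45.2 
shift cm [0.   0.04 0.02] turn [-0.001 -0.001 -0.001] 
tool z yaw 80.51 tool x yaw -9.49
tcp in jig [-77.  -58.2]
```

View pics/w5.png

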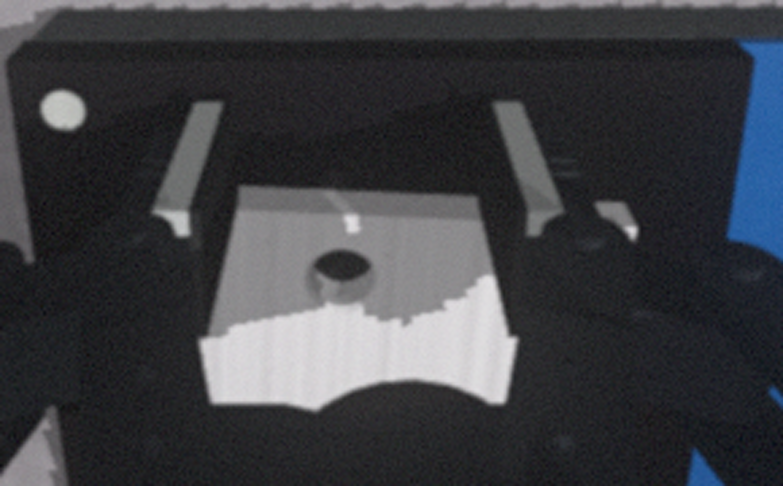

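Mostly squared now, with perhaps 1–2° left. I'll back off and measure from above.

```bash
python3 -m pendant '[[[-1.5,0,0,0,0,0],[-1.5,-1,0,0,0,0],[-0.5,-4,0,0,0,0],[1,-4,0,0,0,0],[1,-4.5,0,0,0,0],[1,-4,0,0,0,0],[0,0,0,0,0,0]]]'
python3 - <<'E'
from h import *
goj(-73,-45,200)
p=arm.camera_params('wrist'); im=arm.read_camera('wrist')[:,:,::-1].copy(); cv2.imwrite('pics/w6.png',im); meas(im,p)
E
```

```text
time: 7.2
tcp_pos: [487.3, -15.7, 214.5]
eef_rot: [0.706, -0.704, 0.057, -0.059]
force: [0.0, 1.0, -0.5]
gripper_width: 45.1
tcp [487.3 -15.7 214.5] t 7.2 F [ 0.   1.  -0.5] w 45.1 
shift cm [0.83 1.46 1.24] turn [-0.003  0.     0.002] 
tool z yaw 80.61 tool x yaw -9.39
tcp in jig [-81.4 -57.5]
brass [382.1 211.1] 39 [536.   88.7  29. ]
brass [373.9 288.5] 33 [633.7  72.6  29. ]
brass [444.3 374.4] 9 [783.1 156.7  29. ]
brass [427.8 415.9] 36 [855.8 133.3  29. ]
bed c [587.5  97.1] size [108.7 188. ] yaw -9.26 [[486.0, 58.599998474121094], [671.5, 28.299999237060547], [689.0, 135.60000610351562], [503.5, 165.89999389648438]]
panel c [567.1 -26.1] size [ 90.4 130.8] yaw -12.44 [[493.5, -56.20000076293945], [621.2000122070312, -84.4000015258789], [640.7000122070312, 3.9000000953674316], [512.9000244140625, 32.099998474121094]]
  hole [274.3 292.9] 27 [612.8 -46.   40. ]
  hole [290.4 255. ] 122 [567.2 -19.7  40. ]
  hole [278.2 213.3] 33 [515.8 -24.9  40. ]
panel c [695.5 -50.5] size [143.4  76.5] yaw 80.52 [[645.9000244140625, -114.9000015258789], [721.4000244140625, -127.5], [745.0, 
[... 588 characters left out ...]
.7 352.2] 19 [ 690.3 -108.9   40. ]
  hole [240.4 350.3] 11 [ 688.4 -102.5   40. ]
  hole [332.2 348.3] 9 [704.5  12.1  40. ]
  hole [248.8 350.2] 26 [690.1 -92.   40. ]
  hole [272.3 346.5] 10 [689.2 -61.8  40. ]
  hole [255.2 344.3] 12 [682.4 -82.4  40. ]
  hole [318.5 341.4] 10 [691.   -3.6  40. ]
  hole [270.2 341.2] 9 [680.8 -63.   40. ]
  hole [239.2 341.6] 20 [ 674.9 -101.3   40. ]
  hole [307.1 338.2] 13 [683.8 -17.   40. ]
  hole [272.6 338.5] 10 [677.2 -59.3  40. ]
  hole [329.3 333.8] 9 [681.7  11.1  40. ]
  hole [297.4 332.4] 11 [673.1 -27.6  40. ]
  hole [236.3 330.8] 9 [ 658.4 -101.3   40. ]
  hole [280.3 331.2] 15 [667.9 -48.1  40. ]
  hole [243.  331.4] 25 [660.6 -93.5  40. ]
```

View pics/w6.png

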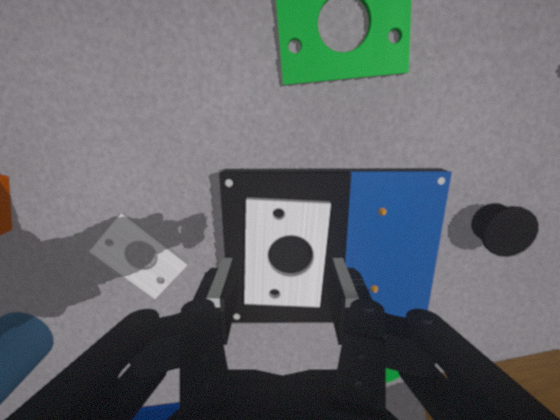

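Run:
```python
from h import *
print(arm.sense()['joints'].round(2)); goj(0,-128,90,-9.4)
```

```text
[-0.03  0.22 -0.07  1.28  0.    0.13]
tcp [485.5 -15.6 212. ] t 7.25 F [-0.2  0.2 -0.8] w 45.2 
shift cm [ 8.34 12.17 -7.06] turn [-0.     1.571 -0.003] 
tool z yaw 80.61 tool x yaw -9.39
tcp in jig [-83.2 -57.7]
```

```bash
python3 -m pendant '[[[4,0,-3.5,0,0,0],[4,0,-3.3,0,0,0],[0,2,0,0,0.145,0],[0,2,0,0,0.145,0],[0,1,0,0,0.145,0],[0,1,0,0,0.145,0],[0,1,0,0,0.145,0],[0,0,0,0,0.145,0]]]';  python3 -m pendant '[[[0,0,0,0,0.145,0],[0,0,0,0,0.145,0],[0,0,0,0,0.145,0],[0,0,0,0,0.145,0],[0,0,0,0,0.12,0],[0,0,0,0,0,0]]]'
python3 - <<'E'
from h import *
print(arm.sense()['joints'].round(2)); goj(0,-128,60,-9.4)
E
```

```text
time: 8.05
tcp_pos: [546.1, -92.5, 127.0]
eef_rot: [-0.61, 0.611, -0.362, 0.351]
force: [-0.0, 0.2, -0.3]
gripper_width: 45.2
time: 8.65
tcp_pos: [538.7, -90.6, 115.8]
eef_rot: [0.438, -0.451, 0.559, -0.54]
force: [-0.1, -0.4, 0.0]
gripper_width: 45.3
[-0.17  0.43 -0.03  1.14  0.    1.61]
tcp [538.7 -90.6 115.8] t 8.65 F [-0.1 -0.4  0. ] w 45.3 
shift cm [0.44 5.52 2.05] turn [ 0.033 -0.046 -0.004] 
tool z yaw -12.02 tool x yaw -102.03
tcp in jig [ -18.5 -122.9]
```

```bash
python3 -m pendant '[[[0.6,1.5,1,0.03,-0.045,0],[0.5,2,1,0,0,0],[0.2,1,0.2,0,0,0],[0,0.5,0,0,0,0],[0,0,0,0,0,0]]]'
python3 - <<'E'
from h import *
goj(0,-130,34,-9.4)
p=arm.camera_params('wrist'); im=arm.read_camera('wrist')[:,:,::-1].copy(); cv2.imwrite('pics/w7.png',im); meas(im,p)
E
```

```text
time: 9.15
tcp_pos: [554.9, -106.2, 60.4]
eef_rot: [0.46, -0.461, 0.54, -0.533]
force: [-0.0, 0.0, 1.2]
gripper_width: 45.1
tcp [ 554.9 -106.2   60.4] t 9.15 F [-0.   0.   1.2] w 45.1 
shift cm [-0.56  2.64  0.02] turn [ 0.008  0.012 -0.005] 
tool z yaw -8.68 tool x yaw -98.69
tcp in jig [ 1.000e-01 -1.358e+02]
panel c [568.3 -26.2] size [ 90.7 131. ] yaw -12.39 [[494.6000061035156, -56.400001525878906], [622.5999755859375, -84.5], [642.0, 4.0], [514.0999755859375, 32.099998474121094]]
  hole [381.3 129.9] 71 [614.6 -46.   40. ]
  hole [185.8 117.1] 75 [517.6 -24.9  40. ]
  hole [286.4  87.2] 308 [569.9 -18.6  40. ]
```

View pics/w7.png

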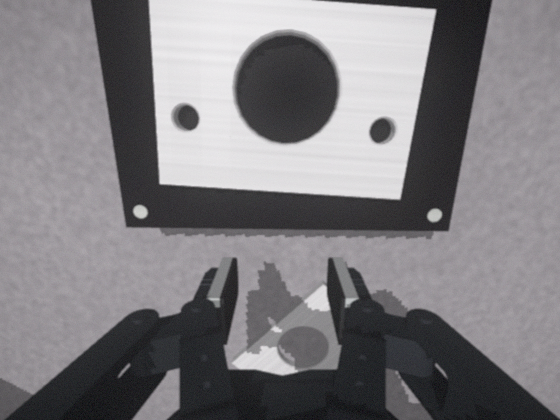

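```bash
python3 -m pendant '[[[0,1.5,0,0.008,0.012,-0.005],[0,0.9,0,0,0,0],[0,0.3,0,0,0,0]]]'
python3 - <<'E'
from h import *
goj(0,-105,33.5,-9.4)
E
```

```text
time: 9.5
tcp_pos: [556.8, -106.0, 35.8]
eef_rot: [-0.459, 0.457, -0.537, 0.54]
force: [-0.3, 0.3, 0.3]
gripper_width: 45.1
tcp [ 556.8 -106.    35.8] t 9.5 F [-0.3  0.3  0.3] w 45.1 
shift cm [-3.02  0.23 -0.19] turn [-0.006  0.002 -0.   ] 
tool z yaw -9.28 tool x yaw -99.28
tcp in jig [   1.9 -135.2]
```

```bash
python3 -m pendant '[[[-0.5,0.2,-0.1,-0.006,0,0],[-0.6,0.1,0,0,0,0],[-0.6,0,0,0,0,0],[-0.6,0,0,0,0,0],[-0.6,0,0,0,0,0],[-0.6,0,0,0,0,0],[0,0,0,0,0,0]]]'
python3 - <<'E'
from h import *
goj(0,-95,33.5,-9.4)
p=arm.camera_params('wrist'); im=arm.read_camera('wrist')[:,:,::-1].copy(); cv2.imwrite('pics/w8.png',im); meas(im,p)
E
```

```text
time: 10.2
tcp_pos: [563.3, -68.2, 34.7]
eef_rot: [-0.459, 0.458, -0.538, 0.539]
force: [0.2, -0.2, -0.4]
gripper_width: 45.0
tcp [563.3 -68.2  34.7] t 10.2 F [ 0.2 -0.2 -0.4] w 45.0 
shift cm [-0.18  0.12 -0.22] turn [-0.002  0.004  0.   ] 
tool z yaw -9.2 tool x yaw -99.2
tcp in jig [  2.2 -96.8]
panel c [458.3 -47.1] size [231.2  64. ] yaw 64.8 [[380.1000061035156, -138.0], [438.0, -165.3000030517578], [536.4000244140625, 43.900001525878906], [478.6000061035156, 71.19999694824219]]
panel c [667.6 -79.7] size [ 61.5 227.8] yaw -83.48 [[624.0999755859375, 30.0], [650.0, -196.3000030517578], [711.0999755859375, -189.3000030517578], [685.2000122070312, 37.0]]
panel c [568.6 -13.1] size [ 90.8 131.1] yaw -9.2 [[496.6000061035156, -47.400001525878906], [626.0999755859375, -68.4000015258789], [640.5999755859375, 21.200000762939453], [511.20001220703125, 42.20000076293945]]
  hole [383.4 184. ] 71 [615.7 -29.4  40. ]
  hole [165.3 184.9] 79 [518.1 -14.   40. ]
  hole [274.1 145.5] 335 [569.7  -4.5  40. ]
```

View pics/w8.png

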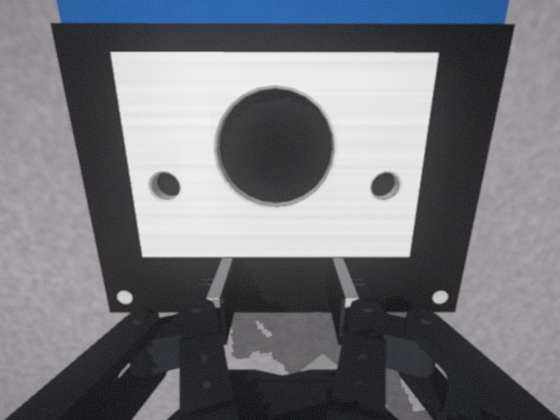

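```bash
python3 -m pendant '[[[-0.6,0.1,0,0,0.004,0],[-0.8,0,0,0,0,0],[-0.8,0,0,0,0,0],[-0.8,0,0,0,0,0],[-0.8,0,0,0,0,0],[-0.8,0,0,0,0,0],[-0.8,0,0,0,0,0],[0,0,0,0,0,0]]]'
python3 - <<'E'
from h import *
goj(0,-25,33.5,-9.4)
p=arm.camera_params('wrist'); im=arm.read_camera('wrist')[:,:,::-1].copy(); cv2.imwrite('pics/w9.png',im); meas(im,p)
E
```

```text
time: 11.05
tcp_pos: [573.2, -11.6, 34.1]
eef_rot: [-0.457, 0.457, -0.538, 0.541]
force: [-0.3, 0.6, 1.1]
gripper_width: 45.5
tcp [573.2 -11.6  34.1] t 11.05 F [-0.3  0.6  1.1] w 45.5 
shift cm [-1.44  0.05 -0.27] turn [-0.003 -0.002  0.002] 
tool z yaw -9.51 tool x yaw -99.52
tcp in jig [  2.7 -39.4]
bed c [586.4  76. ] size [ 68.2 190.3] yaw -9.29 [[487.0, 57.70000076293945], [674.7999877929688, 26.899999618530273], [685.9000244140625, 94.19999694824219], [498.0, 125.0]]
panel c [465.3  11.8] size [229.8  55.9] yaw 64.41 [[390.5, -79.80000305175781], [440.8999938964844, -104.0], [540.2000122070312, 103.30000305175781], [489.70001220703125, 127.5]]
  hole [  4.5 413.6] 10 [395.1 -76.1  40. ]
  hole [  3.8 398.2] 9 [400.  -64.7  40. ]
  hole [22.2 16.2] 9 [493.4 116.2  40. ]
  hole [19.4 12.1] 22 [492.9 117.7  40. ]
  hole [18.   7.6] 10 [493.  119.2  40. ]
  hole [15.   3.5] 14 [492.5 120.7  40. ]
panel c [680.7 -23.1] size [ 54.1 227.6] yaw -83.7 [[641.2999877929688, 87.0999984741211], [666.2000122070312, -139.1999969482422], [720.0999755859375, -133.1999969482422], [695.0999755859375, 93.0]]
  hole [556.8 397.8] 9 [ 717.1 -118.1   40. ]
  hole [540.1 395. ] 10 [ 707.3 -114.3   40. ]
panel c [578.2  40.9] size [ 95.8 131.1] yaw -9.51 [[505.70001220703125, 4.5], [635.0, -17.200000762939453], [650.7999877929688, 77.30000305175781], [521.5, 99.0]]
  hole [396.7 188.2] 9 [631.4  24.1  40. ]
  hole [384.2 184.5] 76 [625.9  26.8  40. ]
  hole [164.3 185.3] 79 [528.1  42.8  40. ]
  hole [274.  146.4] 337 [579.9  51.8  40. ]
```

View pics/w9.png

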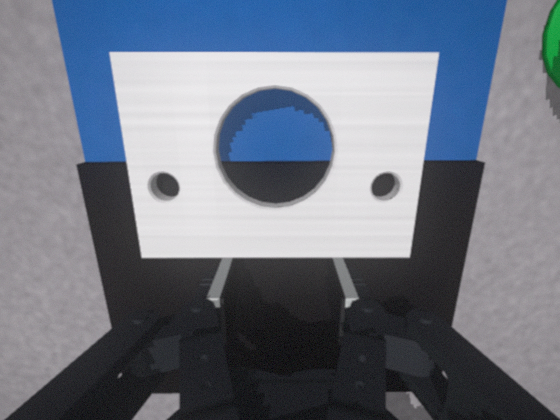

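The panel is square, but it sits about 3 mm too far toward −x: the hole midpoint is at column 274 and the jig midline at 281.5. I'll back off and nudge its near side with a finger's back.

```bash
python3 -m pendant '[[[1.5,0,0,0,0,0],[0.5,-4,0,0,0,0],[0,-1,-4,0,0,0],[-1,0,-4.5,0,0,0],[-3,0,-4,0,0,0],[-3,0,-0.5,0,0,0],[0,0,0,0,0,0]]]'
python3 - <<'E'
from h import *
goj(-125,17,34,-9.4)
E
```

```text
time: 11.8
tcp_pos: [448.8, 54.2, 84.3]
eef_rot: [-0.455, 0.454, -0.54, 0.543]
force: [0.6, -0.1, -0.2]
gripper_width: 45.0
tcp [448.8  54.2  84.3] t 11.8 F [ 0.6 -0.1 -0.2] w 45.0 
shift cm [-1.19  5.03  0.55] turn [-0.004 -0.01   0.001] 
tool z yaw -9.97 tool x yaw -99.97
tcp in jig [-130.8    5.2]
```

```bash
python3 -m pendant '[[[-0.8,2,0,0,-0.01,0],[-0.4,1.8,0.1,0,0,0],[0,0.8,0,0,0,0],[0,0.3,0,0,0,0]]]'
python3 - <<'E'
from h import *
goj(-112,17,34,-9.4)
im=arm.read_camera('wrist')[:,:,::-1].copy(); cv2.imwrite('pics/w10.png',im)
E
```

```text
time: 12.2
tcp_pos: [453.6, 62.8, 35.3]
eef_rot: [-0.459, 0.455, -0.538, 0.542]
force: [0.1, 0.2, -0.1]
gripper_width: 45.1
tcp [453.6  62.8  35.3] t 12.2 F [ 0.1  0.2 -0.1] w 45.1 
shift cm [-0.25  0.14  1.55] turn [-0.008 -0.002  0.   ] 
tool z yaw -9.5 tool x yaw -99.5
tcp in jig [-127.5   14.5]
```

View pics/w10.png

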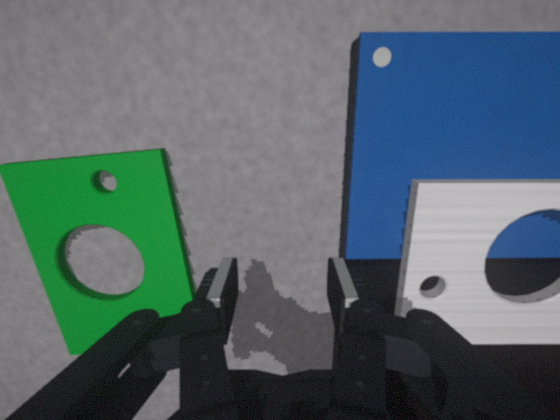

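```bash
python3 -m pendant '[[[-0.2,0,0.8,-0.008,0,0],[0,0.1,0.8,0,0,0],[0,0,0.5,0,0,0],[0,0,0.3,0,0,0],[0,0,0,0,0,0]]]'
python3 - <<'E'
from h import *
goj(-100,17,34,-9.4)
im=arm.read_camera('wrist')[:,:,::-1].copy(); cv2.imwrite('pics/w11.png',im)
E
```

```text
time: 12.75
tcp_pos: [482.5, 59.0, 36.1]
eef_rot: [-0.457, 0.455, -0.54, 0.541]
force: [-0.9, -0.2, 0.4]
gripper_width: 45.2
tcp [482.5  59.   36.1] t 12.75 F [-0.9 -0.2  0.4] w 45.2 
shift cm [-0.15  0.21 -0.16] turn [-0.003 -0.005 -0.   ] 
tool z yaw -9.66 tool x yaw -99.66
tcp in jig [-98.4  15.5]
```

View pics/w11.png

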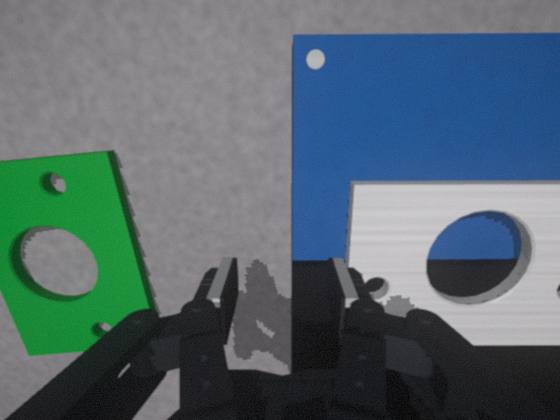

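Run:
```python
from h import *
im=cv2.imread('pics/w11.png')
hsv=cv2.cvtColor(im,cv2.COLOR_BGR2HSV)
for r in(190,210,230,245):
    row=hsv[r].astype(int); w=np.where((row[:,2]>120)&(row[:,1]<60)&(np.arange(560)>310))[0][0]
    b=np.where((row[:,0]>98)&(row[:,0]<120)&(row[:,1]>120)&(np.arange(560)>250))[0][0]
    A=w2j(cast('wrist',(w,r),40)[0]);B=w2j(cast('wrist',(b,r),25)[0]);print(r,w,b,A.round(1),B.round(1),'edge rel bed',(A-B)[0].round(2)-95)
```

```text
190 353 292 [-66.2  58.7] [-93.8  54.8] edge rel bed -67.38
210 349 293 [-67.4  49. ] [-93.2  44. ] edge rel bed -69.19
230 350 293 [-66.3  38.8] [-93.1  32.8] edge rel bed -68.14
245 349 293 [-66.3  30.9] [-93.1  24. ] edge rel bed -68.17
```

```bash
python3 -m pendant '[[[0,0.15,0.3,0,0,0],[0,0,0,0,0,0]]]'
cat > edge.py <<'E'
from h import *
goj(-95,17,34,-9.4)
im=arm.read_camera('wrist')[:,:,::-1].copy(); cv2.imwrite('pics/w12.png',im)
hsv=cv2.cvtColor(im,cv2.COLOR_BGR2HSV)
for r in(190,210,230,245):
    row=hsv[r].astype(int); w=np.where((row[:,2]>120)&(row[:,1]<60)&(np.arange(560)>300))[0][0]
    b=np.where((row[:,0]>98)&(row[:,0]<120)&(row[:,1]>120)&(np.arange(560)>230))[0][0]
    A=w2j(cast('wrist',(w,r),40)[0]);B=w2j(cast('wrist',(b,r),25)[0]);print(r,w,b,'edge rel bed',(A-B)[0].round(2)-95)
E
python3 edge.py
```

```text
time: 13.0
tcp_pos: [485.1, 58.6, 34.6]
eef_rot: [-0.457, 0.456, -0.54, 0.541]
force: [-0.2, -0.1, 0.3]
gripper_width: 45.1
tcp [485.1  58.6  34.6] t 13.0 F [-0.2 -0.1  0.3] w 45.1 
shift cm [-0.15  0.06  0.08] turn [-0.003 -0.004 -0.   ] 
tool z yaw -9.64 tool x yaw -99.64
tcp in jig [-95.8  15.5]
190 348 288 edge rel bed -67.94
210 347 288 edge rel bed -67.82
230 343 288 edge rel bed -69.12
245 345 288 edge rel bed -67.72
```

```bash
python3 -m pendant '[[[0,0,0.3,0,0,0],[0,0,0.1,0,0,0]]]'; python3 edge.py
```

```text
time: 13.25
tcp_pos: [487.4, 58.1, 34.3]
eef_rot: [0.456, -0.456, 0.54, -0.54]
force: [-2.4, -0.0, 1.9]
gripper_width: 45.1
tcp [487.4  58.1  34.3] t 13.25 F [-2.4 -0.   1.9] w 45.1 
shift cm [-0.17  0.03 -0.16] turn [ 0.    -0.004 -0.   ] 
tool z yaw -9.61 tool x yaw -99.61
tcp in jig [-93.4  15.3]
190 345 283 edge rel bed -66.81
210 344 284 edge rel bed -67.18
230 341 284 edge rel bed -67.99
245 342 284 edge rel bed -67.06
```

View pics/w12.png

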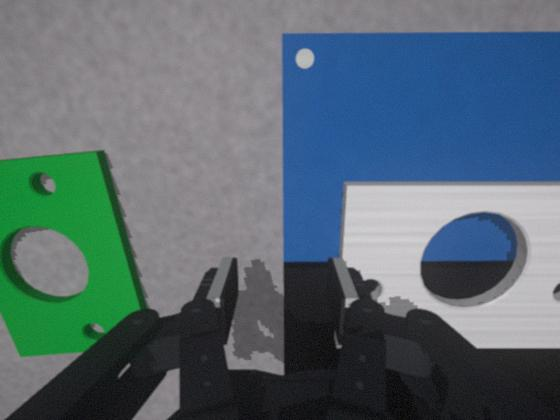

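Contact now: −2.4 N, and the edge has moved about 1 mm. I'll continue for about 2 mm more.

```bash
python3 -m pendant '[[[0,0,0.25,0,0,0],[0,0,0,0,0,0]]]'; python3 edge.py
```

```text
time: 13.5
tcp_pos: [489.0, 57.7, 34.2]
eef_rot: [0.456, -0.457, 0.541, -0.539]
force: [-0.3, -0.3, 0.0]
gripper_width: 45.5
tcp [489.   57.7  34.2] t 13.5 F [-0.3 -0.3  0. ] w 45.5 
shift cm [-0.17  0.02 -0.33] turn [ 0.002 -0.003  0.   ] 
tool z yaw -9.59 tool x yaw -99.59
tcp in jig [-91.7  15.3]
190 344 280 edge rel bed -65.76
210 344 280 edge rel bed -65.13
230 343 281 edge rel bed -65.48
245 342 281 edge rel bed -65.46000000000001
```

Now within 0.5 mm sideways. I'll go back behind the rear edge.

```bash
python3 -m pendant '[[[0,0,-1,0,0,0],[0,-3,-1.5,0,0,0],[3,-2,0,0,0,0],[3.5,0,4,0,0,0],[1,0,4.5,0,0,0],[0,0,2.5,0,0,0],[0,0,0,0,0,0]]]'
python3 - <<'E'
from h import *
goj(0,-52,34,-9.4)
E
```

```text
time: 14.25
tcp_pos: [559.3, -31.4, 86.0]
eef_rot: [-0.457, 0.457, -0.539, 0.54]
force: [-0.3, 0.1, 0.3]
gripper_width: 45.4
tcp [559.3 -31.4  86. ] t 14.25 F [-0.3  0.1  0.3] w 45.4 
shift cm [-0.93  5.2   0.77] turn [-0.001 -0.     0.001] 
tool z yaw -9.42 tool x yaw -99.42
tcp in jig [ -7.8 -61.2]
```

```bash
python3 -m pendant '[[[0,2,0.8,0,0,0],[0,2,0,0,0,0],[0,0.9,0,0,0,0],[-0.3,0.2,0,0,0,0],[0,0,0,0,0,0]]]'
python3 - <<'E'
from h import *
goj(0,-30,34,-9.4)
p=arm.camera_params('wrist'); im=arm.read_camera('wrist')[:,:,::-1].copy(); cv2.imwrite('pics/w13.png',im); meas(im,p)
E
```

```text
time: 14.75
tcp_pos: [564.1, -28.5, 33.9]
eef_rot: [-0.457, 0.458, -0.539, 0.539]
force: [-0.5, 0.5, 0.6]
gripper_width: 45.3
tcp [564.1 -28.5  33.9] t 14.75 F [-0.5  0.5  0.6] w 45.3 
shift cm [-2.76 -0.02  0.35] turn [0.001 0.    0.001] 
tool z yaw -9.4 tool x yaw -99.4
tcp in jig [ -3.5 -57.6]
panel c [458.1  -5.8] size [232.1  60.3] yaw 64.52 [[381.0, -97.5999984741211], [435.3999938964844, -123.5], [535.2000122070312, 86.0], [480.79998779296875, 111.9000015258789]]
  hole [  4.2 414.2] 9 [385.2 -94.3  40. ]
panel c [581.6  42.7] size [ 90.2 131.5] yaw -9.45 [[509.3999938964844, 9.0], [639.0999755859375, -12.600000381469727], [653.9000244140625, 76.4000015258789], [524.2000122070312, 98.0]]
  hole [410.3 144.5] 81 [628.9  26.   40. ]
  hole [180.9 144.7] 84 [531.1  42.1  40. ]
  hole [297.3 102. ] 367 [583.4  51.2  40. ]
panel c [673.5 -39.7] size [ 49.2 224.4] yaw -83.68 [[636.7000122070312, 69.19999694824219], [661.4000244140625, -153.89999389648438], [710.2999877929688, -148.5], [685.5999755859375, 74.5999984741211]]
```

View pics/w13.png

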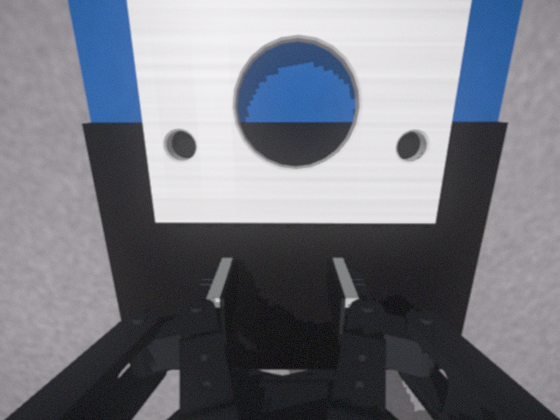

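Hole midpoint 295.6 against jig midline 295.5, so it's aligned sideways, and the yaw matches too. Pushing on.

```bash
python3 -m pendant '[[[-0.7,0,0.35,0,0,0],[-0.7,0,0,0,0,0],[-0.6,0,0,0,0,0],[-0.6,0,0,0,0,0],[-0.7,0,0,0,0,0],[-0.7,0,0,0,0,0],[-0.6,0,0,0,0,0],[0,0,0,0,0,0]]]'
python3 - <<'E'
from h import *
goj(0,-6,34,-9.4)
p=arm.camera_params('wrist'); im=arm.read_camera('wrist')[:,:,::-1].copy(); cv2.imwrite('pics/w14.png',im)
E
```

```text
time: 15.6
tcp_pos: [577.9, 20.0, 37.3]
eef_rot: [-0.458, 0.457, -0.537, 0.541]
force: [-0.0, 0.3, -0.4]
gripper_width: 45.7
tcp [577.9  20.   37.3] t 15.6 F [-0.   0.3 -0.4] w 45.7 
shift cm [-0.15  0.33 -0.22] turn [-0.005  0.001  0.003] 
tool z yaw -9.37 tool x yaw -99.37
tcp in jig [ 2.2 -7.5]
```

View pics/w14.png

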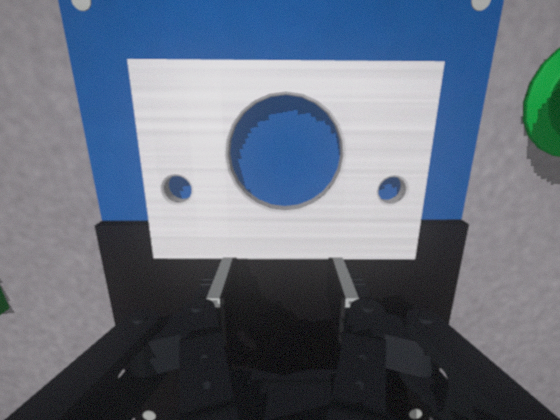

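The tip height crept up to 37 mm. I'll lower it before going on.

```bash
python3 -m pendant '[[[0.4,0.2,0,-0.005,0,0.003],[0,0.2,-0.1,0,0,0],[0,0,0,0,0,0]]]'
python3 - <<'E'
from h import *
goj(0,-2,34,-9.4)
E
```

```text
time: 15.95
tcp_pos: [576.0, 16.0, 32.8]
eef_rot: [0.458, -0.457, 0.54, -0.539]
force: [0.6, 0.3, 0.1]
gripper_width: 45.1
tcp [576.   16.   32.8] t 15.95 F [0.6 0.3 0.1] w 45.1 
shift cm [-0.97 -0.12 -0.1 ] turn [ 0.001  0.    -0.002] 
tool z yaw -9.37 tool x yaw -99.37
tcp in jig [  1.  -11.7]
```

```bash
python3 -m pendant '[[[-0.5,0,0,0,0,0],[-0.5,0,0,0,0,0],[-0.2,0.05,0,0,0,0],[0,0,0,0,0,0]]]'
python3 - <<'E'
from h import *
goj(0,2,33.5,-9.4)
p=arm.camera_params('wrist'); im=arm.read_camera('wrist')[:,:,::-1].copy(); cv2.imwrite('pics/w15.png',im)
b=arm.read_camera('side')[:,:,::-1]; cv2.imwrite('pics/s15.png',cv2.resize(b[150:290,220:400],None,fx=4.2,fy=4.2,interpolation=2))
E
```

```text
time: 16.35
tcp_pos: [577.9, 26.6, 32.5]
eef_rot: [-0.456, 0.457, -0.539, 0.54]
force: [-0.1, -1.7, -0.1]
gripper_width: 45.6
tcp [577.9  26.6  32.5] t 16.35 F [-0.1 -1.7 -0.1] w 45.6 
shift cm [-0.29 -0.1  -0.11] turn [ 0.    -0.002  0.002] 
tool z yaw -9.5 tool x yaw -99.5
tcp in jig [ 1.1 -0.9]
```

View pics/w15.png

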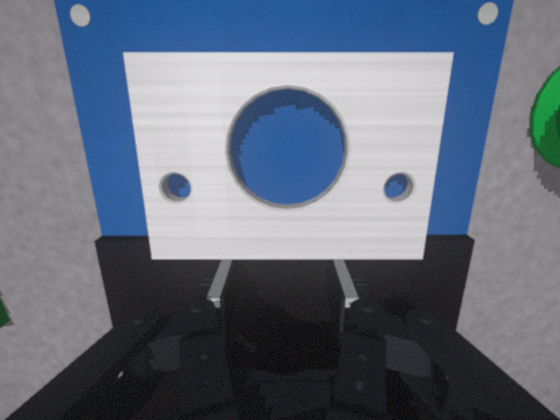

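View pics/s15.png

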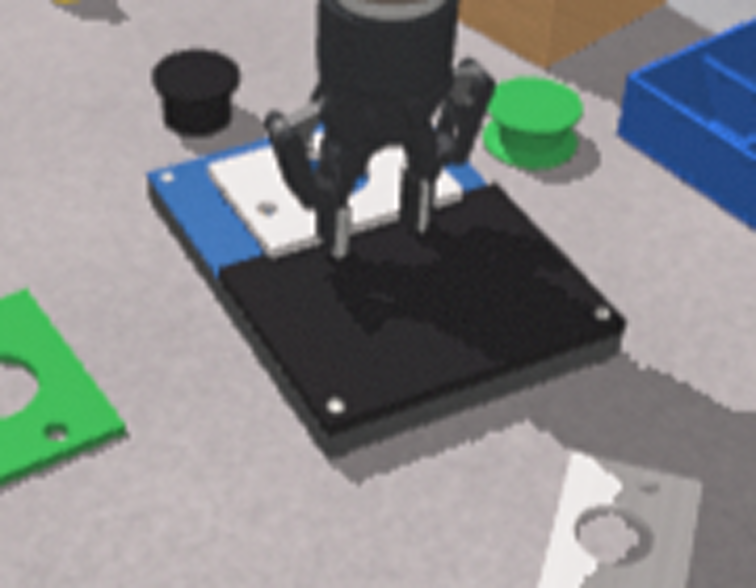

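```bash
python3 -m pendant '[[[-0.3,0,0,0,0,0],[-0.3,0,-0.1,0,0,0],[0,0,0,0,0,0]]]'
python3 - <<'E'
from h import *
goj(0,8,33.5,-9.4)
p=arm.camera_params('wrist'); im=arm.read_camera('wrist')[:,:,::-1].copy(); cv2.imwrite('pics/w16.png',im)
E
```

```text
time: 16.75
tcp_pos: [578.2, 33.6, 32.4]
eef_rot: [0.457, -0.457, 0.54, -0.54]
force: [0.2, 0.4, 0.8]
gripper_width: 45.5
tcp [578.2  33.6  32.4] t 16.75 F [0.2 0.4 0.8] w 45.5 
shift cm [-0.2  -0.11 -0.02] turn [ 0.    -0.002  0.   ] 
tool z yaw -9.51 tool x yaw -99.51
tcp in jig [0.2 6. ]
```

View pics/w16.png

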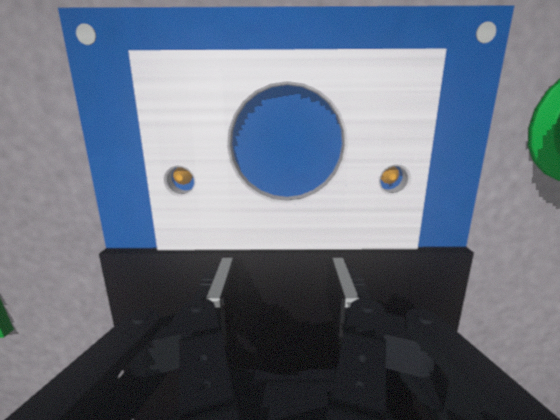

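Both pins now show inside the holes, at (181,177) and (391,176), and the panel appears to have dropped. I'll retract and check.

```bash
python3 -m pendant '[[[1,0,0,0,0,0],[1,-1,0,0,0,0],[0.5,-4,0,0,0,0],[0,-4,0,0,0,0],[0,-4,0,0,0,0],[-1,-1,0,0,0,0],[0,0,0,0,0,0]]]'
python3 - <<'E'
from h import *
goj(0,-20,170,-9.4)
p=arm.camera_params('wrist'); im=arm.read_camera('wrist')[:,:,::-1].copy(); cv2.imwrite('pics/w17.png',im); meas(im,p,zp=33)
b=arm.read_camera('side')[:,:,::-1]; cv2.imwrite('pics/s17.png',cv2.resize(b[140:250,230:400],None,fx=4.5,fy=4.5,interpolation=2))
b=arm.read_camera('scene')[:,:,::-1]; cv2.imwrite('pics/c17f.png',b); cv2.imwrite('pics/c17.png',cv2.resize(b[160:290,210:390],None,fx=4.2,fy=4.2,interpolation=2))
E
```

```text
time: 17.5
tcp_pos: [573.4, 13.3, 179.4]
eef_rot: [0.455, -0.457, 0.541, -0.539]
force: [0.7, 0.2, -0.2]
gripper_width: 45.4
tcp [573.4  13.3 179.4] t 17.5 F [ 0.7  0.2 -0.2] w 45.4 
shift cm [0.52 0.94 0.12] turn [ 0.003 -0.005 -0.   ] 
tool z yaw -9.69 tool x yaw -99.69
tcp in jig [ -1.2 -14.8]
brass [230.8 118.4] 61 [538.1  89.   29. ]
brass [341.1 117.5] 61 [636.4  73.   29. ]
brass [538.  368.5] 172 [ 835.2 -251.3   29. ]
brass [531.3 384.3] 49 [ 829.4 -275.1   29. ]
bed c [589.8  96. ] size [110.7 189.5] yaw -9.29 [[487.29998779296875, 56.70000076293945], [674.2999877929688, 26.100000381469727], [692.2000122070312, 135.39999389648438], [505.20001220703125, 166.0]]
bed c [ 815.4 -147.8] size [ 72.3 401.1] yaw -84.09 [[758.7000122070312, 48.0], [800.0999755859375, -351.0], [872.0, -343.5], [830.7000122070312, 55.400001525878906]]
panel c [589.3  89. ] size [ 91.2 130.8] yaw -9.33 [[517.2999877929688, 54.599998474121094], [646.4000244140625, 33.400001525878906], [661.2000122070312, 123.30000305175781], [532.0999755859375, 144.60000610351562]]
  hole [342.3 119.3] 41 [636.6  71.6  33. ]
  hole [230.7 120.2] 41 [538.4  87.5  33. ]
  hole [286.4  99.9] 171 [590.2  96.1  33. ]
panel c [ 546.5 -152.3] size [111.3 130.2] yaw -18.49 [[467.1000061035156, -184.39999389648438], [590.5999755859375, -225.6999969482422], [625.9000244140625, -120.0999984741211], [502.3999938964844, -78.80000305175781]]
  hole [287.8 362. ] 23 [ 544.3 -189.5   33. ]
  hole [326.8 342.6] 29 [ 592.7 -169.2   33. ]
```

View pics/w17.png

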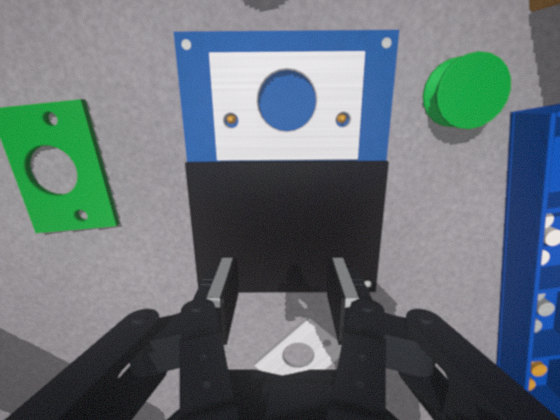

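View pics/s17.png

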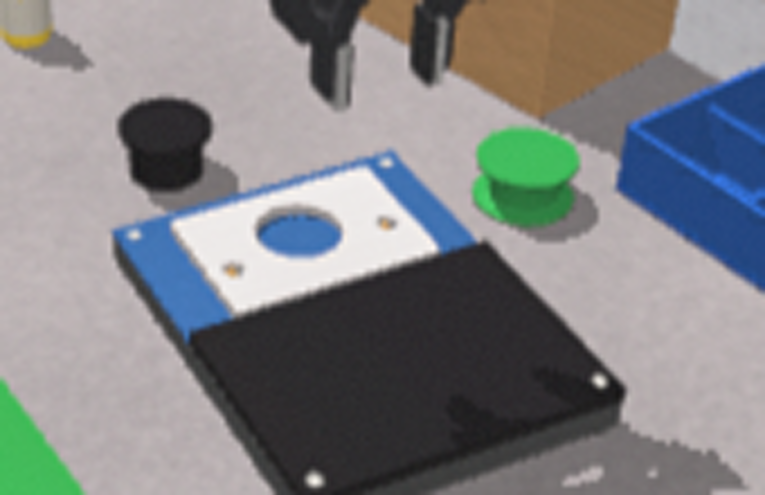

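View pics/c17.png

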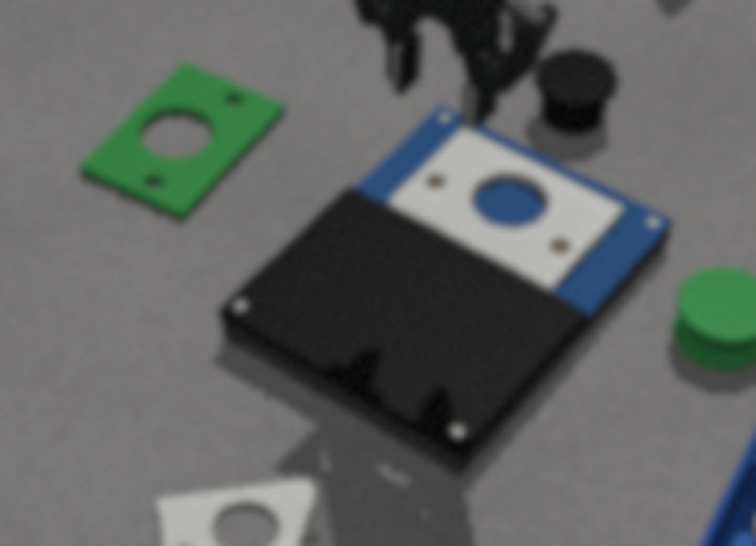

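The panel looks seated. I'll check flatness by comparing the front and rear edge widths, assuming z = 33, and check that the bystanders haven't moved.

Run:
```python
from h import *
p=arm.camera_params('wrist'); im=cv2.imread('pics/w17.png'); hsv=cv2.cvtColor(im,cv2.COLOR_BGR2HSV)
m=((hsv[...,2]>135)&(hsv[...,1]<50)); 
def ends(r):
    a=m[r,180:400]; w=np.where(a)[0]+180; return w
rows={}
for r in range(60,156,8):
    w=ends(r); w=w[(w>200)&(w<375)]; A=w2j(cast('wrist',(w[0]-.5,r),33,p)[0]);B=w2j(cast('wrist',(w[-1]+.5,r),33,p)[0]); rows[r]=(A,B); print(r,w[0],w[-1],'y',round(A[1],1),'width',round(B[0]-A[0],1),'mid',round((A+B)[0]/2,1))
a=cv2.imread('pics/side0.png')
# drift of bystanders between first and last scene pictures
b=cv2.imread('pics/c17f.png');a=cv2.imread('pics/scene0.png')
s=arm.read_camera('wrist')
def cen(im,f):
    h=cv2.cvtColor(im,cv2.COLOR_BGR2HSV); n,l,st,ce=cv2.connectedComponentsWithStats(f(h).astype(np.uint8)); return [(ce[i].round(1).tolist(),int(st[i,4])) for i in range(1,n) if st[i,4]>120]
g=lambda h:(h[...,0]>50)&(h[...,0]<75)&(h[...,1]>120)
k=lambda h:(h[...,2]<35)
print(cen(a,g));print(cen(b,g))
d=cv2.absdiff(a,b).max(2); cv2.imwrite('pics/diff.png',d*3)
```

```text
60 210 364 y 100.3 width 129.0 mid -0.1
68 210 363 y 94.2 width 129.1 mid -0.5
76 211 363 y 88.0 width 129.2 mid -0.1
84 211 362 y 81.7 width 129.4 mid -0.5
92 212 362 y 75.3 width 129.5 mid -0.1
100 213 361 y 68.8 width 128.8 mid -0.1
108 213 360 y 62.2 width 128.9 mid -0.6
116 214 360 y 55.5 width 129.0 mid -0.1
124 214 359 y 48.7 width 129.2 mid -0.6
132 215 359 y 41.8 width 129.3 mid -0.2
140 215 358 y 34.8 width 129.4 mid -0.6
148 216 358 y 27.6 width 129.6 mid -0.2
[([253.3, 193.2], 695), ([381.9, 235.6], 422)]
[([253.2, 193.2], 690), ([381.9, 235.6], 422)]
```

View pics/diff.png

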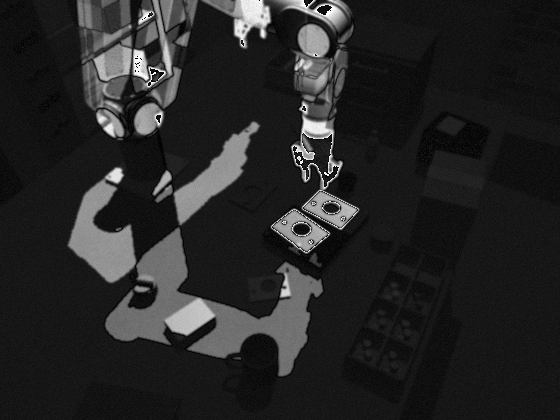

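The width is constant from front to rear (128.8–129.6 mm), so the panel lies flat. The pins are inside both holes, and the only other differences from the first picture are the arm and its shadow. Handing in.

```bash
python3 -c "
from bench import arm
print(arm.job_done())"
```

```text
the job is handed in; nothing more can be done
None
```

The gauge panel is on the blue bed with both locating holes over the brass pins, and the job was handed in at about 17.6 s of the 72 s. The hand-in gave no verdict, so this rests on my own last checks.

I only pushed the panel with the fingertips:
1. **Near side:** two fingertips shifted it sideways and took out most of the yaw.
2. **Rear edge:** two fingertips squared it and pushed it over the step.
3. **Sideways correction:** a 2.5–3 mm nudge on the near side took out the remaining offset.
4. **Final push:** two fingertips on the rear edge again, until it dropped.

**Last checks** (gripper clear, tips about 180 mm up):
- **Pins:** both show inside their holes, within about 1.5 mm of centre.
- **Alignment:** the panel's yaw of −9.33° matches the jig's −9.3 to −9.4°, and it is within about 0.5 mm sideways.
- **Flatness:** its apparent width is constant from front to rear at 128.8–129.6 mm, so it is not tilted.
- **Bystanders:** comparing the first and last scene pictures shows no movement apart from the arm, its shadow and the panel.

**Small disagreement:** the measured origin is at about y = 62.5 mm, against a nominal 64 mm. That is within the 2 mm of play on the pins and the camera error.

The largest contact force I saw was about 13 N, when a fingertip probed the ledge to find its height.

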